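# Swing the bench lamp over the pipe flange

### The job

The next piece to be welded on this bench is the round steel flange with the pipe stub; the blue angle bracket is another job. Swing the stiff arm of the bench lamp by the orange knob on its head until the head hangs directly over the flange, let go and leave it there. Leave the flange and the bracket where they lie.

Things in the scene. Friction and masses are not known exactly. Their poses are not given: they have to be found in the camera images.
- lamp_head: bench lamp's head: green dome 120 mm wide, 120 to 190 mm above the bench, with an upright orange knob 24 mm thick on it, 190 to 250 mm up. Origin: on the axis of knob and head, 228 mm up, good to pinch from above; z up; +x points level along the arm to the post, whose vertical axis, 280 mm away, it swings about. Stiff: 3 to 4 N moves it, more if fast; stays where left. 54 degrees either way
- flange: loose bare steel round flange 100 mm wide, 12 mm thick, with an upright pipe stub 48 mm wide in its middle, 57 mm tall in all, 0.8 kg, standing on the bench to one side of the lamp head, its centre within about 20 mm of the circle that the head's centre sweeps. Origin: centre of its underside
- bracket: loose blue angle bracket, base 80 x 70 mm, upright leaf 50 mm, 56 mm tall, standing on the bench to the other side of the lamp head; not to be lit or moved. Origin: centre of its underside
Mind the look-alikes: they are no part of the job. Leave any black, green or red look-alike of the flange alone.

How it is judged (in metres and radians):
At the end, for the whole second after the job is handed in: the centre of the lamp head is over the centre of the flange to within 30 mm, seen from above, the lamp is at rest, and the flange still stands flat on the bench (horizontal distance between lamp_head and flange below 0.03 m and linear speed of lamp_head below 0.015 m/s and angle between flange's own z axis and vertical below 0.1 rad); the robot touches nothing.
It fails at once if the flange is shifted by more than 15 mm (distance of flange from where it was at the start of the episode above 0.015 m).
It fails at once if the bracket is shifted by more than 15 mm (distance of bracket from where it was at the start of the episode above 0.015 m).
It also fails if it takes over 32 s, if anything falls off the work surface, if the arm or the gripper's body presses on something with over 40 N, if the wrist force passes 120 N, or if a joint passes its speed limit or range.

### The arm

A 6-joint arm with a two-finger parallel gripper is mounted at the origin on the work surface. World frame = base frame: x ahead of the robot, y to its left, z up, the work surface at z = 0. Lengths are in m, angles in degrees, forces in N, time in s.
With the tool pointing down it reaches from about 0.325 to 0.85 m from the base axis. Payload 15.5 kg.
Tool frame: the origin (TCP) lies at the very end of the fingers, on their centre line; the grasp point (between the pads) lies arm.grip_depth behind it (arm.grip_depth is the distance from the TCP to the grasp point, in m); z points along the fingers, y is the direction in which the jaws open and shut (so a half turn about z gives the same grasp; the last joint's range is limited). The gripper opens to 91 mm and grips with 3 to 60 N. Pads are 32 mm wide; open, the fingers measure 118 mm over their backs; the gripper's body (76 mm by 178 mm) begins 60 mm behind the grasp point.
Start: joints at [-76.69, 28.281, 77.091, -0, 74.628, -5.472], TCP at [0.201, -0.592, 0.214] pointing down, gripper open.
Joint ranges: [-166.48, 166.48], [-47.26, 123.95], [12.59, 153.08], [-70.14, 250.14], [6.76, 159.57], [-176.63, 176.63]. Speed limits (degrees/s): [108.29, 108.29, 147.25, 172.46, 172.46, 172.46].

### API

Orientations are given as a 3x3 rotation matrix whose columns are the frame's x, y, z axes.
In Python, from rig import arm gives the robot as it stands. Calls block until the motion is done:
- arm.move_to(position, orientation): joint-space move of the TCP to a pose.
- arm.move_l(position, orientation=None, feed=0.15): straight line of the TCP; orientation=None keeps the orientation; feed is the mean speed in m/s.
- arm.move_joints(angles): joint-space move.
- arm.grip(opening): finger opening in m; the grip force is fixed at half the most; returns when the fingers have stopped.
- arm.sleep(seconds).
- arm.solve_ik(position, orientation): joint angles nearest the present ones, or None.
- arm.snapshot(name): name is "scene" or "top" or "wrist"; returns the picture (420x560x3 uint8, red, green, blue); there is no depth.
- arm.get_calibration(name): a dict with "intrinsics" (3x3 intrinsics, pixels), "k1" (the pictures are not rectified: a ray, as slopes to the right and down, at radius r is drawn at 1 + k1 r^2 times it, then the intrinsics apply), "cam_to_world" (4x4, takes a point from camera to world coordinates). Camera axes: x right, y down, z forward; pixel columns grow to the right and rows downward; lengths in m; the calibration is good to about 2 mm. A picture is of the moment at which its call begins: read the wrist's pose just before it. get_calibration takes no time and is no camera call; for the wrist camera it gives the pose at the moment of the call.
A pose or a line that the arm cannot do raises arm.Unreachable and nothing moves.
- arm.sign_off(): hands the job in, once; it reports no verdict.
Readings, each from a call of its own:
- arm.current_t(): time.
- arm.current_joint_positions(): joint angles.
- arm.current_dq(): joint speeds.
- arm.current_tau(): joint torques, N m.
- arm.current_ee_pos(): TCP position.
- arm.current_tool_rot(): TCP orientation.
- arm.current_force(): force on the tool from outside, world axes, zero at the start.
- arm.current_torque(): the same for the moment, N m.
- arm.current_width(): finger opening in m.
Only numpy, scipy, OpenCV 4.12 (cv2) and the standard library are available. Lean on these libraries where they do the work, as an engineer would, in place of code of your own. Each camera call takes 0.05 s, during which the arm holds its last target. There are 200 camera calls.

## Working session

There is one attempt and no reset: what is moved stays moved. The work goes in short steps, each a Python script; the robot and the scene stay as the last script left them, time stands still between calls to the robot, and variables do not carry over. Pictures are saved under pics/ and viewed, about 8 in all and at most 12, crops included, and the job is handed in when it is done.

```bash
mkdir -p pics; ls
python3 - <<'E'
from rig import arm
import cv2,numpy as np
np.set_printoptions(precision=4,suppress=True)
for n in("scene","top"):
    cv2.imwrite(f"pics/{n}0.png",arm.snapshot(n)[:,:,::-1]); print(arm.get_calibration(n))
print(arm.grip_depth,arm.current_t(),arm.current_tool_rot())
E
```

```text
pics
{'intrinsics': array([[511.672 ,   0.    , 285.5132],
       [  0.    , 511.672 , 206.6524],
       [  0.    ,   0.    ,   1.    ]]), 'k1': -0.07659062718314578, 'cam_to_world': array([[ 0.5419,  0.6568, -0.5243,  1.0762],
       [ 0.8403, -0.4116,  0.353 , -0.3607],
       [ 0.0161, -0.6318, -0.775 ,  0.9925],
       [ 0.    ,  0.    ,  0.    ,  1.    ]])}
{'intrinsics': array([[509.9609,   0.    , 285.475 ],
       [  0.    , 509.9609, 208.1775],
       [  0.    ,   0.    ,   1.    ]]), 'k1': -0.05957556203972221, 'cam_to_world': array([[ 0.0267, -0.9895,  0.142 ,  0.3796],
       [-0.9996, -0.0269,  0.0006,  0.0258],
       [ 0.0032, -0.142 , -0.9899,  1.1252],
       [ 0.    ,  0.    ,  0.    ,  1.    ]])}
0.0188 0.1 [[ 0.9468  0.3219 -0.0003]
 [ 0.3219 -0.9468  0.0011]
 [ 0.0001 -0.0011 -1.    ]]
```

View pics/scene0.png

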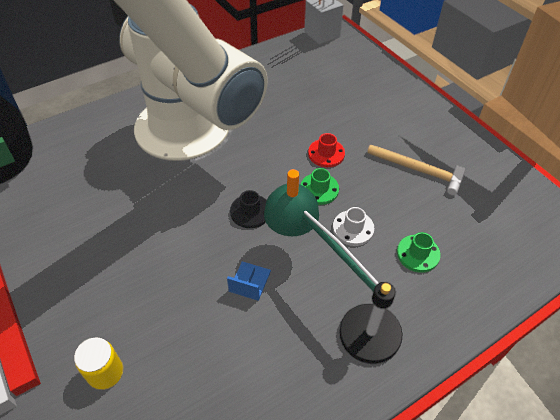

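View pics/top0.png

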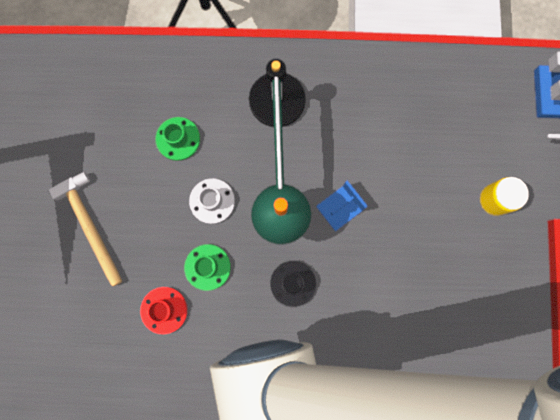

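The scene camera shows the knob at (293,183), the steel flange at (354,226), the bracket at (249,281) and the post cap at (386,289). In the top view these are at (281,205), (212,200), (342,206) and (276,67). The other flanges, which are green, red and black, are decoys.

```bash
cat > h.py <<'E'
from rig import arm
import cv2,numpy as np
np.set_printoptions(precision=4,suppress=True)
def ray(n,px,c=None):
    c=c or arm.get_calibration(n);K=c["intrinsics"];T=c["cam_to_world"]
    d=np.array([(px[0]-K[0,2])/K[0,0],(px[1]-K[1,2])/K[1,1]]);u=d.copy()
    for _ in range(20):u=d/(1+c["k1"]*(u@u))
    return T[:3,3],T[:3,:3]@np.array([u[0],u[1],1])
def onz(n,px,z,c=None):
    o,d=ray(n,px,c);return o+d*(z-o[2])/d[2]
def tri(p1,p2,n1="top",n2="scene"):
    a,u=ray(n1,p1);b,v=ray(n2,p2)
    s=np.linalg.lstsq(np.c_[u,-v],b-a,rcond=None)[0]
    P,Q=a+s[0]*u,b+s[1]*v;return (P+Q)/2,np.linalg.norm(P-Q)
def blobs(m,amin=20):
    n,l,s,c=cv2.connectedComponentsWithStats(m.astype(np.uint8))
    return [(c[i],s[i]) for i in range(1,n) if s[i][4]>=amin],l
E
python3 - <<'E'
from h import *
for n in("top","scene"):
    im=cv2.imread(f"pics/{n}0.png");hsv=cv2.cvtColor(im,cv2.COLOR_BGR2HSV)
    m=cv2.inRange(hsv,(8,150,120),(24,255,255))
    print(n,"orange",[(c,s) for c,s in blobs(m)[0]])
    f=cv2.inRange(hsv,(0,0,125),(180,45,255));x0,y0,x1,y1=(183,172,242,228) if n=="top" else (328,200,380,250)
    r=np.zeros_like(f);r[y0:y1,x0:x1]=f[y0:y1,x0:x1]
    cs=max(cv2.findContours(r,cv2.RETR_EXTERNAL,cv2.CHAIN_APPROX_NONE)[0],key=cv2.contourArea)
    h=cv2.convexHull(cs)
    P=np.array([onz(n,p[0],0.012)[:2] for p in h],np.float32)
    c,rad=cv2.minEnclosingCircle(P);print("flange",c,rad,cv2.boundingRect(h),"ell",cv2.fitEllipse(P.reshape(-1,1,2)))
    b=cv2.inRange(hsv,(100,120,60),(125,255,255))
    print("blue",[(onz(n,c,0.02),s) for c,s in blobs(b,200)[0]])
    g=cv2.inRange(hsv,(70,100,20),(95,255,130)); print("dome",[(c,s) for c,s in blobs(g,300)[0]])
E
```

```text
top orange [(array([275.3729,  65.1525]), array([271,  60,  10,  11,  59], dtype=int32)), (array([490.9931, 200.7483]), array([480, 178,  37,  37, 437], dtype=int32)), (array([280.4154, 205.8513]), array([274, 198,  14,  17, 195], dtype=int32))]
flange (0.5555114150047302, 0.1898699253797531) 0.08828093111515045 (183, 172, 59, 56) ell ((0.5561491847038269, 0.1924934685230255), (0.1461459994316101, 0.22237536311149597), 3.9334280490875244)
blue [(array([ 0.825 , -0.5681,  0.02  ]), array([535,  65,  25,  53, 990], dtype=int32)), (array([ 0.5467, -0.0963,  0.02  ]), array([ 317,  181,   50,   50, 1294], dtype=int32))]
dome [(array([280.9317, 214.9074]), array([ 252,  184,   59,   59, 2300], dtype=int32))]
scene orange [(array([292.4348, 182.5652]), array([287, 169,  12,  28, 299], dtype=int32)), (array([384.25  , 289.4375]), array([381, 283,  10,  11,  32], dtype=int32)), (array([104.5521, 373.8818]), array([ 76, 343,  47,  46, 643], dtype=int32))]
flange (0.545215368270874, 0.19508400559425354) 0.056656964123249054 (333, 207, 42, 37) ell ((0.5473991632461548, 0.19448989629745483), (0.09909442067146301, 0.110962875187397), 46.828208923339844)
blue [(array([-0.1026,  0.9751,  0.02  ]), array([ 380,    0,   64,   34, 1531], dtype=int32)), (array([ 0.5509, -0.0995,  0.02  ]), array([ 227,  261,   44,   39, 1072], dtype=int32))]
dome [(array([301.1937, 220.1965]), array([ 264,  184,  112,  107, 2519], dtype=int32))]
```

Run:
```python
from h import *
im=cv2.imread("pics/top0.png");hsv=cv2.cvtColor(im,cv2.COLOR_BGR2HSV)
for t in(160,180):
    f=cv2.inRange(hsv,(0,0,t),(180,45,255));r=np.zeros_like(f);r[172:228,183:242]=f[172:228,183:242]
    h=cv2.convexHull(max(cv2.findContours(r,0,1)[0],key=cv2.contourArea))
    P=np.array([onz("top",p[0],0.012)[:2] for p in h],np.float32)
    print(t,cv2.minEnclosingCircle(P),cv2.boundingRect(h))
print("knob tri",tri((280.4,205.9),(292.4,182.6)),"z.25 top-end",onz("top",(280.7,205),.25),"z.22 scene",onz("scene",(292.4,182.6),.22))
print("cap tri",tri((275.4,65.2),(384.7,288.5)))
print("dome z.12",onz("top",(280.9,214),.13))
```

```text
160 ((0.5524265766143799, 0.19133523106575012), 0.050989069044589996) (189, 178, 45, 46)
180 ((0.552290141582489, 0.19138380885124207), 0.05084618926048279) (189, 178, 45, 46)
knob tri (array([0.5123, 0.035 , 0.2252]), np.float64(0.00127265364840813)) z.25 top-end [0.5105 0.0348 0.25  ] z.22 scene [0.5082 0.0371 0.22  ]
cap tri (array([0.7906, 0.0522, 0.1944]), np.float64(0.002549199040790746))
dome z.12 [0.5106 0.0351 0.13  ]
```

```bash
cat >> h.py <<'E'
post=np.array([.7906,.0522]);flange=np.array([.551,.192])
def pose(deg,z,r=.28):
    a=np.radians(deg);d=np.array([np.cos(a),np.sin(a)]);u=-d
    return [*(post+r*d),z],np.array([[u[0],u[1],0],[u[1],-u[0],0],[0,0,-1.]])
A0=np.degrees(np.arctan2(.0355-.0522,.511-.7906))%360
A1=np.degrees(np.arctan2(*(flange-post)[::-1]))
E
python3 - <<'E'
from h import *
print(A0,A1,pose(A0,.209),pose(A1,.209)[0])
for a in(A0,A1):
    for z in(.209,.32):print(arm.solve_ik(*pose(a,z)))
p=arm.current_ee_pos();arm.move_l([p[0],p[1],.32],feed=.2)
arm.move_to(*pose(A0,.32))
print(arm.current_t(),arm.current_ee_pos())
cv2.imwrite("pics/w1.png",arm.snapshot("wrist")[:,:,::-1])
E
```

```text
183.41811201569422 149.73761589793656 ([np.float64(0.5110981114726978), np.float64(0.03550586002000736), 0.209], array([[ 0.9982,  0.0596,  0.    ],
       [ 0.0596, -0.9982,  0.    ],
       [ 0.    ,  0.    , -1.    ]])) [np.float64(0.5487565526639043), np.float64(0.1933089897228138), 0.209]
[-2.7065 19.5661 93.1648 -0.     67.2691 83.8754]
[-2.7065 13.726  83.247  -0.     83.0271 83.8754]
[ 13.5261  25.0693  83.7357  -0.      71.195  133.7884]
[ 13.5261  19.9565  74.1159  -0.      85.9276 133.7884]
3.2667 [0.5112 0.0349 0.32  ]
```

View pics/w1.png

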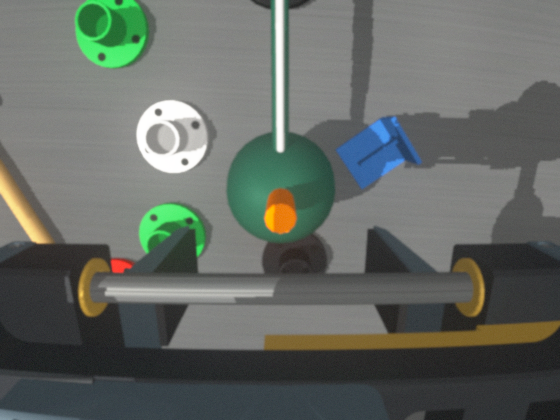

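The wrist view shows the knob at (281,215), centred between the fingers with the arm pointing straight up the image. The steel flange is at (172,137). I'll check both positions by casting rays, then grip and swing.

Run:
```python
from h import *
im=cv2.imread("pics/w1.png");hsv=cv2.cvtColor(im,cv2.COLOR_BGR2HSV)
f=cv2.inRange(hsv,(0,0,165),(180,45,255));r=np.zeros_like(f);r[92:182,128:218]=f[92:182,128:218]
h=cv2.convexHull(max(cv2.findContours(r,0,1)[0],key=cv2.contourArea))
P=np.array([onz("wrist",p[0],0.012)[:2] for p in h],np.float32)
c,R=cv2.minEnclosingCircle(P);k=onz("wrist",(281,219),.25)
print("flange",c,R,"knob top",k)
assert np.hypot(*(c-flange))<.012 and np.hypot(k[0]-.511,k[1]-.0355)<.012
arm.move_l(pose(A0,.209)[0],feed=.12);print(arm.current_force())
arm.grip(.015);print("w",arm.current_width(),arm.current_force(),arm.current_t())
if abs(arm.current_width()-.024)<.005:
    for a in np.linspace(A0,A1,7)[1:]:
        arm.move_l(*pose(a,.209),feed=.07);print(arm.current_t(),arm.current_ee_pos(),arm.current_force(),arm.current_width())
    cv2.imwrite("pics/s2.png",arm.snapshot("scene")[:,:,::-1])
```

```text
flange (0.5522281527519226, 0.1911884844303131) 0.05171405151486397 knob top [0.5118 0.0344 0.25  ]
[ 0.6897 -0.309   0.3027]
w 0.023516184393017885 [ 0.2071 -0.2384 -1.1229] 5.4333
5.975 [0.5107 0.0632 0.209 ] [-1.251   3.2347  0.7058] 0.023706877221923394
6.5167 [0.513  0.0902 0.209 ] [-3.3172  3.7464  2.2543] 0.02352885844361759
7.0583 [0.5179 0.1173 0.209 ] [-5.6051  4.7812  3.017 ] 0.023338662534559153
7.6 [0.5255 0.1438 0.209 ] [-6.4143  5.4209  4.0135] 0.023499708615671657
8.1417 [0.5356 0.1694 0.209 ] [-6.8809  7.2949  4.8703] 0.023461927063302534
8.6833 [0.5482 0.1939 0.209 ] [-8.1606  7.9529  4.7413] 0.02336638090364736
```

View pics/s2.png

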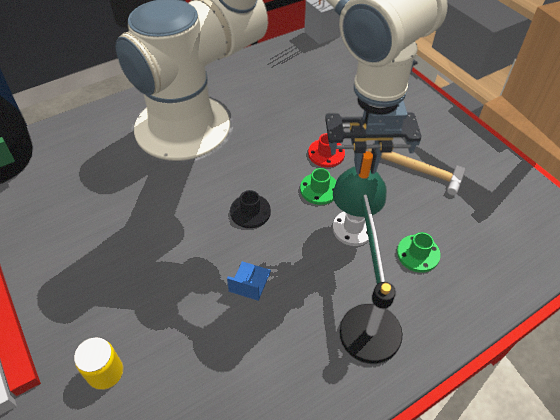

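The scene view shows the head at (360,190) with the knob still held, hanging above the flange at (352,228). The flange and bracket haven't moved. Next I release, retreat and check.

Run:
```python
from h import *
arm.grip(.08);p=arm.current_ee_pos();arm.move_l([p[0],p[1],.33],feed=.15)
arm.move_to(*(lambda q:([.40,-.15,.33],q[1]))(pose(A0,.33)))
arm.sleep(.3);print(arm.current_t(),arm.current_width(),arm.current_force())
C={}
for n in("top","scene"):
    im=arm.snapshot(n)[:,:,::-1].copy();cv2.imwrite(f"pics/{n}3.png",im);hsv=cv2.cvtColor(im,cv2.COLOR_BGR2HSV)
    C[n]=[(c,s[4]) for c,s in blobs(cv2.inRange(hsv,(8,150,120),(24,255,255)),100)[0]]
    print(n,C[n],[(onz(n,c,.02)[:2],s[4]) for c,s in blobs(cv2.inRange(hsv,(100,120,60),(125,255,255)),200)[0]])
for a,_ in C["top"]:
    for b,_ in C["scene"]:
        P,e=tri(a,b)
        if e<.01:print("knob",P,e,"off flange",P[:2]-flange)
```

```text
12.3583 0.07971919191109447 [ 0.1143 -0.6984 -0.5884]
top [(array([192.9401, 183.2258]), np.int32(217)), (array([491.2847, 188.4453]), np.int32(137))] [(array([ 0.8249, -0.5681]), np.int32(992)), (array([ 0.5467, -0.0963]), np.int32(1294))]
scene [(array([365.081 , 163.8768]), np.int32(284)), (array([104.5867, 374.5138]), np.int32(617))] [(array([-0.1028,  0.9752]), np.int32(1529)), (array([ 0.5508, -0.0995]), np.int32(1072))]
knob [0.549  0.193  0.2254] 0.001941475074290609 off flange [-0.002  0.001]
```

View pics/top3.png

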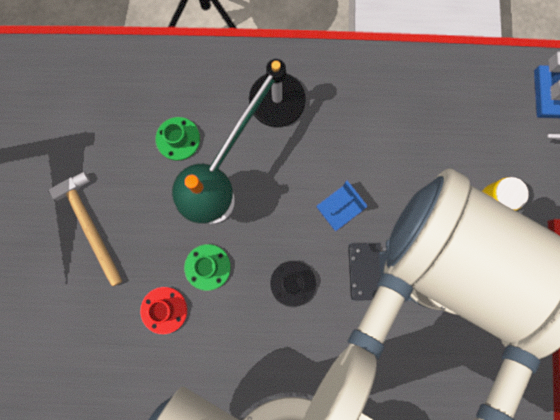

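The top view shows the head at (203,193) with the flange rim just visible beneath it at (212,200). The gripper is clear and the bracket is still at (342,206).

```bash
python3 -c "
from rig import arm
arm.sign_off();print(arm.current_t())"
```

```text
the job is handed in; nothing more can be done
the job is handed in; nothing more can be done
```

The lamp head now hangs over the steel flange, and I handed the job in at about 12.5 s of the 32 s allowed. I gripped the orange knob from above, swung it about 34° around the post, released it and moved the gripper clear.

- **Lamp position:** after release, the knob measured (0.549, 0.193) and the flange (0.551, 0.192). That puts the head about 2 mm off centre, against the 30 mm limit.
- **Bracket:** it measured the same before and after, so it did not move.
- **Flange:** the lamp head mostly hides it now, so I did not re-measure it. Nothing came near it, and its visible rim is where it was.
- **Forces:** the force on the tool rose to about 12 N at the end of the swing, higher than the 3–4 N quoted for moving the lamp. My post position may be slightly off. It dropped to about 1 N after release.

No check failed.

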